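# Unlatch a tub rack's hold-down bar and hold it up

### The arm

A 7-joint arm with a two-finger parallel gripper is mounted at the origin on the work surface. World frame = base frame: x ahead of the robot, y to its left, z up, the work surface at z = 0. Lengths are in m, angles in rad, forces in N, time in s.
With the tool pointing down it reaches from about 0.4 to 0.875 m from the base axis. Payload 4.4 kg.
Tool frame: the origin (TCP) lies midway between the tips of the shut fingers; the grasp point (between the pads) lies r.grasp_offset behind it (r.grasp_offset is the distance from the TCP to the grasp point, in m); x points along the fingers, z is the direction in which the jaws open and shut, and the axes are right-handed (so a half turn about x gives the same grasp; the last joint's range is limited). The gripper opens to 85 mm and grips with 20 to 120 N. Pads are 22 mm wide; open, the fingers measure 114 mm over their backs; the gripper's body (76 mm by 85 mm) begins 54 mm behind the grasp point. The pads swing forward as they close: fully open they stand 13 mm farther back than shut.
Start: joints at [-1.337, 0.628, 0.038, 1.517, -0.027, 0.996, -0.02], TCP at [0.192, 0.621, 0.231] pointing down, gripper open.
Joint ranges: [-3.06, 3.06], [-0.37, 2.12], [-1.25, 1.32], [0.18, 2.47], [-1.1, 4.24], [0.23, 1.98], [-2.94, 2.94]. Speed limits (rad/s): [2.57, 2.57, 3.14, 3.14, 3.14, 3.14, 3.14].

### API

Orientations are given as a unit quaternion [x, y, z, w].
In Python, from cell import monitor, eyes, job, r gives the robot as it stands.
- The arm moves only by the tool send_rows, never from a script. Its argument "steps" is a list of rows, each a list of 4 numbers: the shift along the tool's x, y, z in m, then the turn about the tool's x in rad. In form: [[tx, ty, tz, turn], ...]. A call has 1 to 20 rows; each row shifts and turns the pose as measured when the row begins, along the tool's axes as they then stand; what a row does not reach is not made up. A row lasts 1/12 s, in which the tool goes at most 41.7 mm and 7.16 degrees, less where a joint would pass 70% of its speed; a pose out of reach is approached as far as the arm can. A call is refused whole if a number of a shift passes 0.0417 or a number of a turn 0.125, either way. A call with a gripper value outside its range is refused whole. "claw" is the opening, from -1 (shut) to 1 (fully open), set as the call begins (left out, the last holds). The fingers move at their own pace and stop on an object; "grip_force" is the grip in N (left out, the last holds). Time passes only in rows, so rows that do not move let the fingers close. It gives the time, the measured TCP pose, the force and the opening at its end, in the units of the state.
- monitor.sense(): the state, without advancing time (a new reading comes with each control period).
- eyes.grab_frame(name): name is "side" or "top" or "wrist"; returns a dict with "pixels" (400x640x3 uint8, blue, green, red), "fx", "fy", "cx", "cy" (pixels), "eye" and "orientation" of the camera in the world. Camera axes: x right, y up, looking along -z (the intrinsics and any distortion apply to the point x, -y, -z); pixel columns grow to the right and rows downward; lengths in m; the calibration is good to about 2 mm. A picture is of the moment at which its call begins. There is no depth.
- job.job_done(): hands the job in, once; it reports no verdict.
The state is a dict: "time": time; "joints": joint angles; "joint_vel": joint speeds; "joint_efforts": joint torques, N m; "eef_pos": TCP position; "orientation": TCP orientation; "wrist_force": force on the tool from outside, world axes, zero at the start; "torque": the same for the moment, N m; "gripper_width": opening from 0.0 (shut) to 1.0 (fully open).
Only numpy, scipy, OpenCV 4.12 (cv2) and the standard library are available. Lean on these libraries where they do the work, as an engineer would, in place of code of your own. Each camera call takes 0.05 s, during which the arm holds its last target. There are 200 camera calls.

### The job

The steel hold-down bar that locks the lidded tub into its wooden rack must come up so that a colleague can take the tub out. Pull the bar's black latch knob sideways, away from the bar, against its spring until the coupler is free of the ball stud, then lift that end of the bar off the ball to at least 11 cm above where it lay, and finish while still holding it up there, still and in the gripper; leave the tub and the other things on the rack where they stand.

Things in the scene. Friction and masses are not known exactly. Their poses are not given: they have to be found in the camera images.
- rack: Fixed wooden board, 370 x 300 x 18 mm, on the table. Origin on the table exactly under the steel ball stud (33 mm ball, centre 114 mm up, flat underneath); z up; x axis along the hold-down bar from ball to hinge (within 0.4 rad of world x); y axis is the way the latch knob is pulled. Board spans x -55 to 315, y -160 to 140 mm.
- knob_center (a point): Centre of the black latch knob, a level cylinder 26 mm across, 40 mm long, axis along rack y, with a 32 x 5 mm outer rim. Closed: rack x 0, y 86, z 94 mm; coupler's guide tube ends at y 50. Free all round otherwise: grip from above, fingers closing along rack x. Moves with latch and bar and tips with the bar; a grip of constant direction lets the round knob turn between the fingers.
- hold_bar: Hinged steel hold-down bar, 30 x 10 mm, 0.24 m long, with a 56 x 56 mm coupler on its free end that caps the ball. Origin in the middle of the coupler, closed at rack x 0, y 0, z 124 mm (top of coupler 142 mm); x axis along the bar to the hinge, whose axis lies along rack y through rack x 270, z 124 mm. Opens 1.1 rad. 0.5 to 1 kg, falls back if let go; locked while the latch is closed.
- latch (a joint): Travel of the latch on the bar, m: 0 closed (its fork under the ball), growing as the knob is pulled along rack +y, stop 0.025. The fork clears the ball from about 0.018. A spring pushes back with 4 N closed, 9 N at the stop. Hold it back until the fork has risen past the ball (bar's end more than 50 mm up); after that it may slide back.
- tub_center (a point): Centre of the lidded tub under the bar, translucent walls and white lid, 150 x 112 x 84 mm, 0.9 kg, standing loose on the rack board between ball and hinge. To be left in place.
- weight: Brass scale weight, 38 mm in diameter, 50 mm high, loose on the rack board; origin at the centre of its underside. To be left in place.
- jar: Amber glass jar, 60 mm in diameter, 85 mm high, loose on the rack board; origin at the centre of its underside. To be left in place.
- card_stand: Bent steel card stand with a blank price card, 50 x 79 x 89 mm high, loose on the rack board on the knob's side towards the hinge; origin at the centre of its underside. To be left in place.

How it is judged:
On the way, in this order (a step that is already met when the one before it is completed fails the run):
1. the latch is pulled clear of the ball while the bar still lies on it (value of joint latch above 0.0185 m and height (world z) of hold_bar below 0.14 m), for 0.05 s.
2. the bar's end is lifted clear off the ball (height (world z) of hold_bar above 0.18 m), for 0.1 s.
At the end, for the whole second after the job is handed in: The middle of the bar's coupler is held more than 224 mm above the table (10 cm above where it lay), slower than 30 mm/s, with the fingers pressing on the bar or its latch knob with more than 1 N, and the tub within 25 mm of where it stood (height (world z) of hold_bar above 0.224 m and linear speed of hold_bar below 0.03 m/s and contact force between the fingers and hold_bar above 1 N and distance of tub_center from where it was at the start of the episode below 0.025 m); the arm keeps its last pose, push and grip.
It fails at once if the tub is disturbed by more than 25 mm (distance of tub_center from where it was at the start of the episode above 0.025 m).
It fails at once if something else on the rack is disturbed by more than 30 mm (distance of any of weight, jar, card_stand from where it was at the start of the episode above 0.03 m).
It also fails if it takes over 32 s, if anything falls off the work surface, if the arm or the gripper's body presses on something with over 40 N, if the wrist force passes 120 N, or if a joint passes its speed limit or range.

## Working session

There is one attempt and no reset: what is moved stays moved. The work goes in short steps, Python scripts to look and compute and a tool call to move; the robot and the scene stay as the last step left them, time stands still between calls to the robot, and variables do not carry over. Pictures are saved under pics/ and viewed, about 8 in all and at most 12, crops included, and the job is handed in when it is done.

Besides the shell and the picture viewer there is one more tool, called after ">>>" as a command line: name --pt "numbers of a row" for each row, then --argument value for the rest. send_rows: Moves the arm, as the interface text tells. Its arguments: {"type":"object","properties":{"steps":{"type":"array"},"claw":{"type":"number"},"grip_force":{"type":"number"}},"required":["steps"]}

```bash
mkdir -p pics; cat > h.py <<'E'
import numpy as np, cv2
from scipy.spatial.transform import Rotation as R
from cell import monitor, eyes, job, r
def grab(n,fn=None):
    f=eyes.grab_frame(n)
    if fn: cv2.imwrite('pics/'+fn,np.asarray(f['pixels']))
    return f
def ray(f,u,v):
    d=np.array([(u-f['cx'])/f['fx'],-(v-f['cy'])/f['fy'],-1.])
    return np.array(f['eye']),R.from_quat(f['orientation']).apply(d/np.linalg.norm(d))
def proj(f,p):
    c=R.from_quat(f['orientation']).inv().apply(np.atleast_2d(p)-np.array(f['eye']))
    return np.c_[f['cx']+f['fx']*c[:,0]/-c[:,2], f['cy']-f['fy']*c[:,1]/-c[:,2]]
def tri(*rs):
    A=0;b=0
    for o,d in rs:
        M=np.eye(3)-np.outer(d,d);A=A+M;b=b+M@o
    return np.linalg.solve(A,b)
E
python3 - <<'E'
from h import *
import pickle
F={n:grab(n,n+'0.png') for n in('side','top')}
pickle.dump(F,open('F.pkl','wb'))
for n,f in F.items(): print(n,{k:v for k,v in f.items() if k!='pixels'})
print(monitor.sense(),r.grasp_offset)
E
```

```text
side {'fx': 494.11668793413094, 'fy': 494.11668793413094, 'cx': 318.1319348813229, 'cy': 199.48444076485652, 'eye': array([0.58661101, 0.73756949, 0.58187461]), 'orientation': array([-0.0158145 ,  0.46764576,  0.88351047, -0.02160095])}
top {'fx': 379.20171193052596, 'fy': 379.20171193052596, 'cx': 320.1458626532756, 'cy': 188.35581777127254, 'eye': array([ 0.47894043, -0.00165524,  0.75639306]), 'orientation': array([ 0.08275057, -0.07269135, -0.63744359,  0.76258375])}
{'time': 0.1, 'joints': array([-1.33681868,  0.62923677,  0.03844962,  1.5182435 , -0.02700179,
        0.99628942, -0.0200358 ]), 'joint_vel': array([-0.00133908, -0.00065229,  0.00169161, -0.00311646, -0.0022937 ,
        0.00199398, -0.00094663]), 'joint_efforts': array([ 3.04315668e-03, -5.64530182e+01,  1.23056743e+00, -1.93969059e+01,
        1.13409743e-02,  5.53272359e-03,  5.42880386e-06]), 'eef_pos': array([0.19176245, 0.62050292, 0.23049989]), 'orientation': array([-0.42007102,  0.56953473,  0.41936533,  0.56859762]), 'wrist_force': array([-0.99763647,  0.52164111, -0.47726971]), 'torque': array([-0.00397133,  0.0132995 , -0.07978137]), 'gripper_width': 1.0019545487966868} 0.0187
```

View pics/top0.png

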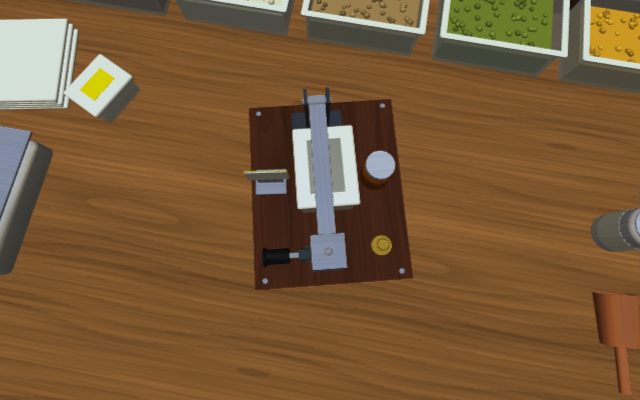

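View pics/side0.png

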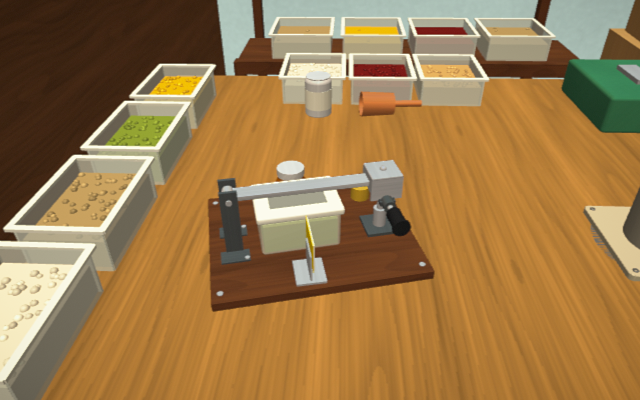

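The top view shows the knob at about (276,257), the coupler's top dot at (328,251), and the board corners at (250,108), (391,99), (412,277) and (256,290). In the side view the dot is at (383,168), the knob at about (397,217), and the near corners at (213,298) and (431,267).

```bash
python3 - <<'E'
from h import *
import pickle
from scipy.optimize import least_squares
F=pickle.load(open('F.pkl','rb'));t,s=F['top'],F['side']
print('dot',tri(ray(t,328,251),ray(s,383,168)),'knob',tri(ray(t,276,257),ray(s,396,215)))
obj=[(t,(-55,140,18),(256,290)),(t,(-55,-160,18),(412,277)),(t,(315,140,18),(250,108)),(t,(315,-160,18),(391,99)),(s,(315,140,18),(213,298)),(s,(-55,140,18),(431,267)),(t,(0,0,142),(328,251)),(s,(0,0,142),(383,168))]
W=lambda q,p:(R.from_euler('z',q[2]).apply(np.array(p)/1000)+[q[0],q[1],0])
f=lambda q:np.concatenate([proj(c,W(q,p))[0]-uv for c,p,uv in obj])
o=least_squares(f,[.35,0,0],loss='soft_l1');print(o.x,o.fun.round(1))
print('knob',W(o.x,(0,86,94)),proj(t,W(o.x,(0,86,94))),proj(s,W(o.x,(0,86,94))))
print(R.from_quat(monitor.sense()['orientation']).as_matrix().round(3))
E
```

```text
dot [ 0.51631221 -0.01110148  0.14180484] knob [0.49509332 0.07321502 0.10209   ]
[ 0.51633097 -0.01352511  0.25017756] [-0.4 -0.1  1.9  1.  -0.6 -0.4  0.7 -0.6 -2.1  4.   3.8  2.1  1.5  0.2
 -0.  -0.8]
knob [0.49503943 0.06979758 0.094     ] [[278.84349177 256.45221347]] [[396.70527895 217.86622642]]
[[-0.    -0.955  0.295]
 [-0.002  0.295  0.955]
 [-1.    -0.    -0.002]]
```

>>> send_rows --pt "0 0 0 0.102" --pt "0 0 0 0.102" --pt "0 0 0 0.102" --pt "0 0 0 0.102" --pt "0 0 0 0.102" --pt "0 0 0 0.102" --pt "0 0 0 0.102" --pt "0 0 0 0.102" --pt "0 0 0 0.102" --pt "0 0 0 0.102" --claw 1 --grip_force 70

```text
time: 0.93
eef_pos: [0.1905, 0.6168, 0.225]
orientation: [-0.076, 0.706, 0.068, 0.701]
wrist_force: [-0.6, -0.4, 0.3]
gripper_width: 0.999
```

>>> send_rows --pt "0 -0.03 0.0078 0" --pt "0 -0.03 0.0078 0" --pt "0 -0.03 0.0078 0" --pt "0 -0.03 0.0078 0" --pt "0 -0.03 0.0078 0" --pt "0 -0.03 0.0078 0" --pt "0 -0.03 0.0078 0" --pt "0 -0.03 0.0078 0" --pt "0 -0.03 0.0078 0" --pt "0 -0.03 0.0078 0" --pt "0 -0.03 0.0078 0" --pt "0 -0.03 0.0078 0" --pt "0 -0.03 0.0078 0" --pt "0 -0.03 0.0078 0" --pt "0 -0.03 0.0078 0" --pt "0 -0.03 0.0078 0" --pt "0 -0.03 0.0078 0" --pt "0 -0.03 0.0078 0"

```text
time: 2.43
eef_pos: [0.4383, 0.0999, 0.2234]
orientation: [-0.082, 0.708, 0.072, 0.698]
wrist_force: [0.0, 0.5, -0.1]
gripper_width: 1.0
```

```bash
python3 - <<'E'
from h import *
import pickle
f=grab('wrist','w1.png');pickle.dump(f,open('W1.pkl','wb'))
s=monitor.sense();M=R.from_quat(s['orientation']).as_matrix();print(s['time'],s['eef_pos'],M.round(3),np.arctan2(M[1,2],M[0,2]),s['joints'].round(2))
print('to go tool',M.T@(np.array([.495,.071,.18])-s['eef_pos']))
print(f['eye'],'knob px pred',proj(f,[[.495,.070,.094],[.5163,-.0135,.142]]))
E
```

```text
2.4833 [0.44172265 0.09287577 0.22401259] [[-0.008 -0.208  0.978]
 [-0.02   0.978  0.208]
 [-1.    -0.018 -0.012]] 0.20928289562334745 [-0.57  0.39  0.39  2.05 -0.19  0.75  0.14]
to go tool [ 0.043997   -0.03169083  0.04810498]
[0.42227278 0.18023959 0.36585183] knob px pred [[378.35236665 228.11686479]
 [384.47552127 350.34309953]]
```

View pics/w1.png

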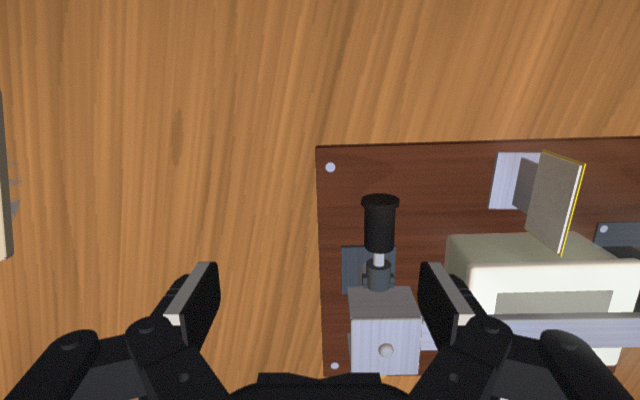

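The knob is at (380,227) and the dot at (386,350). Both are within 2 px of what I predicted, so the rack pose is good.

>>> send_rows --pt "0.008 -0.008 0.012 -0.012" --pt "0.008 -0.008 0.012 -0.012" --pt "0.008 -0.008 0.012 -0.012" --pt "0.008 -0.008 0.012 0" --pt "0 0 0 0" --pt "0 0 0 0" --claw 0.4

```text
time: 2.98
eef_pos: [0.4973, 0.0659, 0.19]
orientation: [-0.09, 0.707, 0.077, 0.698]
wrist_force: [-0.7, 0.6, -0.1]
gripper_width: 0.701
```

```bash
cat > st.py <<'E'
from h import *
import sys
s=monitor.sense();M=R.from_quat(s['orientation']).as_matrix();print(s['time'],s['eef_pos'].round(4),'head',np.arctan2(M[1,2],M[0,2]).round(3),'F',s['wrist_force'].round(1),'w',s['gripper_width'],'xaxis',M[:,0].round(3))
a=.245;q=M.T;print('tool dirs of rack x,y,z',(q@[np.cos(a),np.sin(a),0]).round(3),(q@[-np.sin(a),np.cos(a),0]).round(3),(q@[0,0,1.]).round(3))
if len(sys.argv)>3: print('to go',(q@(np.array(list(map(float,sys.argv[1:4])))-s['eef_pos'])).round(4))
E
python3 st.py .496 .071 .073
```

```text
2.9833 [0.4973 0.0659 0.19  ] head 0.237 F [-0.7  0.6 -0.1] w 0.7009639145564847 xaxis [-0.01  -0.021 -1.   ]
tool dirs of rack x,y,z [-0.015  0.008  1.   ] [-0.018  1.    -0.008] [-1.    -0.018 -0.015]
to go [0.1168 0.0074 0.0016]
```

>>> send_rows --pt "0.013 0.002 0 0" --pt "0.013 0.002 0 0" --pt "0.013 0.002 0 0" --pt "0.013 0.001 0 0" --pt "0.013 0 0 0" --pt "0.013 0 0 0" --pt "0.013 0 0 0" --pt "0.013 0 0 0" --pt "0.01 0 0 0" --pt "0 0 0 0" --pt "0 0 0 0"

```text
time: 3.9
eef_pos: [0.4875, 0.0786, 0.0751]
orientation: [-0.092, 0.707, 0.081, 0.697]
wrist_force: [0.3, 0.2, 0.3]
gripper_width: 0.704
```

```bash
python3 st.py .496 .071 .073; python3 -c "
from h import *
f=grab('wrist','w2.png')
g=grab('side'); cv2.imwrite('pics/s2.png',cv2.resize(g['pixels'][120:300,280:520],None,fx=3,fy=3))"
```

```text
3.9 [0.4875 0.0786 0.0751] head 0.245 F [0.3 0.2 0.3] w 0.7035993581768297 xaxis [-0.012 -0.017 -1.   ]
tool dirs of rack x,y,z [-0.016  0.     1.   ] [-0.013  1.    -0.   ] [-1.    -0.013 -0.016]
to go [ 0.0021 -0.0094  0.0065]
```

View pics/w2.png

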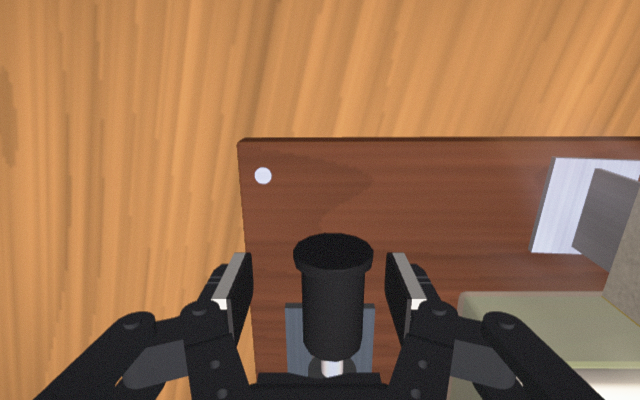

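View pics/s2.png

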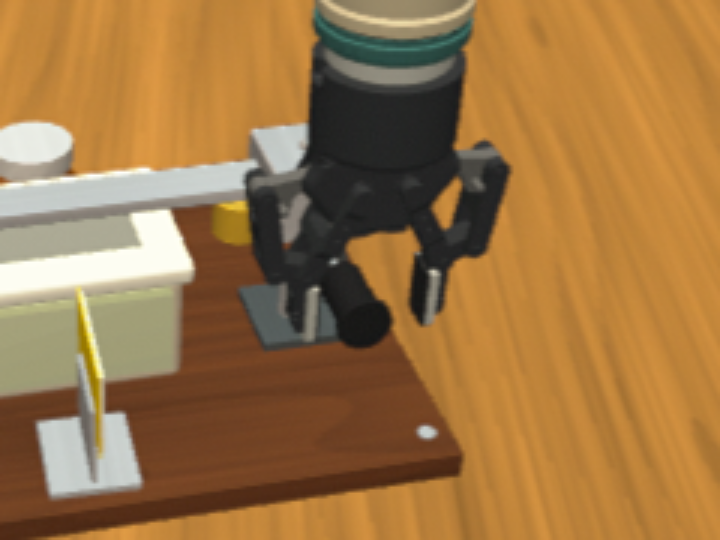

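The fingers straddle the knob, which is at (335,300) with the pads at about 236 and 405. I'll shift by the remaining 9 mm and 6 mm, then close.

>>> send_rows --pt "0.001 -0.004 0.003 0" --pt "0.001 -0.004 0.002 0" --pt "0 -0.002 0.001 0" --pt "0 0 0 0" --pt "0 0 0 0"

```text
time: 4.42
eef_pos: [0.4992, 0.0692, 0.0759]
orientation: [-0.092, 0.705, 0.081, 0.699]
wrist_force: [0.2, 0.2, 0.2]
gripper_width: 0.701
```

```bash
python3 st.py .496 .071 .073
```

```text
4.4167 [0.4992 0.0692 0.0759] head 0.244 F [0.2 0.2 0.2] w 0.7006523495448562 xaxis [-0.006 -0.016 -1.   ]
tool dirs of rack x,y,z [-0.01   0.001  1.   ] [-0.014  1.    -0.001] [-1.    -0.014 -0.01 ]
to go [ 0.0029  0.0026 -0.0027]
```

>>> send_rows --pt "0.002 0.002 -0.002 0" --pt "0 0 0 0" --pt "0 0 0 0" --pt "0 0 0 0" --pt "0 0 0 0" --pt "0 0 0 0" --pt "0 0 0 0" --pt "0 0 0 0" --pt "0 0 0 0" --claw -1 --grip_force 70

```text
time: 5.17
eef_pos: [0.4957, 0.0703, 0.0745]
orientation: [-0.092, 0.705, 0.081, 0.699]
wrist_force: [0.5, -0.5, 0.6]
gripper_width: 0.287
```

```bash
python3 st.py .496 .071 .073;python3 -c "
from h import *
f=grab('wrist','w3.png')"
```

```text
5.1667 [0.4957 0.0703 0.0745] head 0.246 F [ 0.5 -0.5  0.6] w 0.2866657744834527 xaxis [-0.007 -0.017 -1.   ]
tool dirs of rack x,y,z [-0.011 -0.001  1.   ] [-0.014  1.     0.001] [-1.    -0.014 -0.011]
to go [0.0014 0.0006 0.0005]
```

View pics/w3.png

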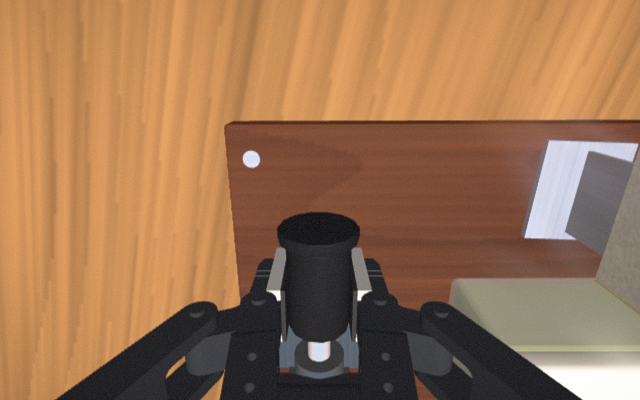

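The knob is gripped, centred at about (318,280) with both pads on it. Next is the pull along +y.

>>> send_rows --pt "0 0.004 0 0" --pt "0 0.004 0 0" --pt "0 0.004 0 0" --pt "0 0.004 0 0" --pt "0 0.003 0 0" --pt "0 0.003 0 0" --pt "0 0 0 0" --pt "0 0 0 0"

```text
time: 5.88
eef_pos: [0.4928, 0.0819, 0.0745]
orientation: [-0.096, 0.703, 0.075, 0.7]
wrist_force: [0.8, -6.1, 0.7]
gripper_width: 0.285
```

```bash
python3 st.py .4903 .0925 .0745
```

```text
5.8833 [0.4928 0.0819 0.0745] head 0.242 F [ 0.8 -6.1  0.7] w 0.2847404208038948 xaxis [-0.001 -0.031 -1.   ]
tool dirs of rack x,y,z [-0.008  0.003  1.   ] [-0.03   1.    -0.003] [-1.    -0.03  -0.008]
to go [-0.0004  0.0109  0.0001]
```

>>> send_rows --pt "0 0.004 0 0" --pt "0 0.004 0 0" --pt "0 0.004 0 0" --pt "0 0.004 0 0" --pt "0 0.002 0 0" --pt "0 0.002 0 0"

```text
time: 6.38
eef_pos: [0.4907, 0.0903, 0.0744]
orientation: [-0.101, 0.702, 0.068, 0.702]
wrist_force: [2.3, -7.7, -0.1]
gripper_width: 0.287
```

```bash
python3 st.py .4903 .0925 .0745
```

```text
6.3833 [0.4907 0.0903 0.0744] head 0.239 F [ 2.3 -7.7 -0.1] w 0.2871277394091882 xaxis [ 0.005 -0.046 -0.999]
tool dirs of rack x,y,z [-0.006  0.006  1.   ] [-0.046  0.999 -0.006] [-0.999 -0.046 -0.006]
to go [-0.0002  0.0023  0.0001]
```

>>> send_rows --pt "0 0.004 0 0" --pt "0 0.003 0 0" --pt "0 0.003 0 0"

```text
time: 6.63
eef_pos: [0.4899, 0.0935, 0.0743]
orientation: [-0.103, 0.701, 0.064, 0.703]
wrist_force: [2.0, -8.4, 1.4]
gripper_width: 0.286
```

```bash
python3 st.py .4903 .0925 .0745; python3 -c "
from h import *
g=grab('side'); cv2.imwrite('pics/s4.png',cv2.resize(g['pixels'][120:300,280:520],None,fx=3,fy=3))"
```

```text
6.6333 [0.4899 0.0935 0.0743] head 0.237 F [ 2.  -8.4  1.4] w 0.28616106524042356 xaxis [ 0.008 -0.055 -0.998]
tool dirs of rack x,y,z [-0.005  0.008  1.   ] [-0.056  0.998 -0.008] [-0.998 -0.056 -0.005]
to go [-0.0001 -0.001   0.0001]
```

View pics/s4.png

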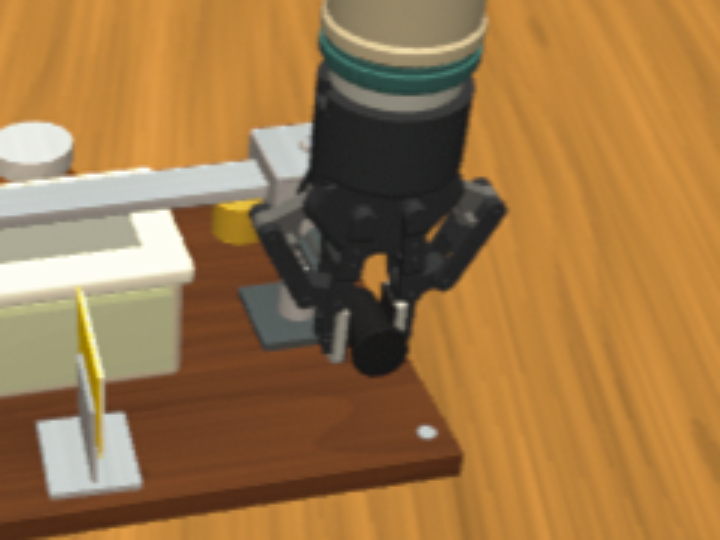

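>>> send_rows --pt "-0.006 0.0015 0 0" --pt "-0.008 0.0015 0 0" --pt "-0.008 0.0015 0 0" --pt "-0.008 0.0015 0 0"

```text
time: 7.02
eef_pos: [0.4883, 0.0922, 0.102]
orientation: [-0.106, 0.702, 0.057, 0.702]
wrist_force: [5.4, -7.1, -5.9]
gripper_width: 0.283
```

```bash
python3 st.py .4899 .0935 .125
```

```text
7.0167 [0.4883 0.0922 0.102 ] head 0.231 F [ 5.4 -7.1 -5.9] w 0.2825320475486696 xaxis [ 0.007 -0.068 -0.998]
tool dirs of rack x,y,z [-0.01   0.013  1.   ] [-0.068  0.998 -0.014] [-0.998 -0.068 -0.009]
to go [-0.023  -0.0007  0.0016]
```

>>> send_rows --pt "-0.009 0.0015 0.001 0" --pt "-0.009 0.0015 0.001 0" --pt "-0.009 0.0015 0.001 0" --pt "-0.009 0.0015 0.001 0" --pt "-0.009 0.0015 0.002 0"

```text
time: 7.43
eef_pos: [0.4911, 0.0926, 0.1453]
orientation: [-0.111, 0.704, 0.05, 0.7]
wrist_force: [2.6, -7.7, -5.6]
gripper_width: 0.282
```

```bash
python3 st.py .50 .0935 .205; python3 -c "
from h import *
g=grab('side','s5.png')"
```

```text
7.4333 [0.4911 0.0926 0.1453] head 0.227 F [ 2.6 -7.7 -5.6] w 0.2821561301903675 xaxis [ 0.004 -0.086 -0.996]
tool dirs of rack x,y,z [-0.018  0.017  1.   ] [-0.085  0.996 -0.018] [-0.996 -0.085 -0.016]
to go [-0.0595 -0.0062  0.0079]
```

View pics/s5.png

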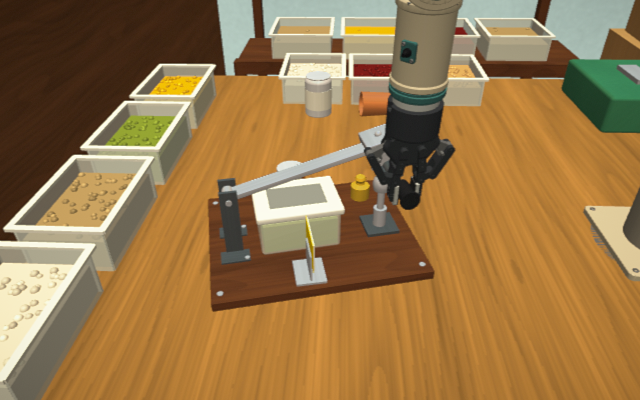

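The bar's end is well clear of the ball and the tub is untouched. I'll keep going up along the arc.

>>> send_rows --pt "-0.009 0.001 0.002 0" --pt "-0.009 0.001 0.002 0" --pt "-0.009 0.001 0.002 0" --pt "-0.009 0.001 0.003 0" --pt "-0.009 0.001 0.003 0" --pt "-0.006 0.001 0.002 0"

```text
time: 7.98
eef_pos: [0.5025, 0.0929, 0.1947]
orientation: [-0.118, 0.706, 0.041, 0.697]
wrist_force: [7.1, -6.1, -7.5]
gripper_width: 0.282
```

```bash
python3 st.py .505 .0935 .203
```

```text
7.9833 [0.5025 0.0929 0.1947] head 0.224 F [ 7.1 -6.1 -7.5] w 0.28231503042251094 xaxis [-0.    -0.109 -0.994]
tool dirs of rack x,y,z [-0.027  0.018  0.999] [-0.106  0.994 -0.021] [-0.994 -0.106 -0.025]
to go [-0.0083 -0.0009  0.0024]
```

>>> send_rows --pt "-0.007 0.001 0.002 0" --pt "-0.004 0.001 0.002 0" --pt "-0.001 0.001 0.0005 0" --pt "-0.0005 0.001 0 0" --pt "-0.0005 0.001 0 0" --pt "-0.0005 0.001 0 0"

```text
time: 8.48
eef_pos: [0.5074, 0.0894, 0.2062]
orientation: [-0.123, 0.705, 0.033, 0.697]
wrist_force: [4.1, -7.1, -6.8]
gripper_width: 0.285
```

```bash
python3 st.py .505 .0935 .203; python3 - <<'E'
from h import *
g=grab('side','s6.png');t=grab('top','t6.png')
cv2.imwrite('pics/b6.png',np.hstack([g['pixels'][90:330,180:480],t['pixels'][70:310,200:500]]))
E
python3 st.py
```

```text
8.4833 [0.5074 0.0894 0.2062] head 0.22 F [ 4.1 -7.1 -6.8] w 0.2849744728829528 xaxis [ 0.003 -0.128 -0.992]
tool dirs of rack x,y,z [-0.029  0.021  0.999] [-0.125  0.992 -0.025] [-0.992 -0.126 -0.026]
to go [ 0.0026  0.0049 -0.0014]
8.5833 [0.5074 0.0895 0.2061] head 0.221 F [ 4.5 -5.7 -6.3] w 0.28263772216653466 xaxis [ 0.002 -0.128 -0.992]
tool dirs of rack x,y,z [-0.029  0.021  0.999] [-0.125  0.992 -0.024] [-0.992 -0.126 -0.026]
```

View pics/b6.png

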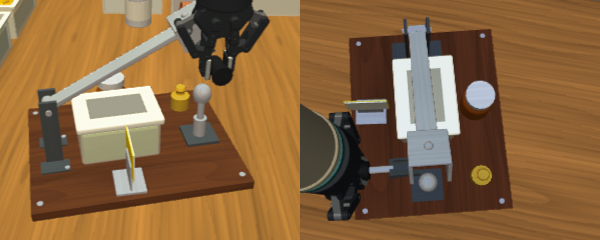

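The bar is raised and held, and the ball is bare. The tub, card stand, jar and weight stand where they were. The top-view dot is at (329,215). I'll check the height from that, then hand in.

```bash
python3 - <<'E'
from h import *
import pickle
t=pickle.load(open('F.pkl','rb'))['top'];a=.245
for th in np.arange(.38,.6,.02):
    c,s=np.cos(th),np.sin(th); x=.27-.27*c+.018*s; z=.124+.27*s+.018*c
    p=np.array([.5163+x*np.cos(a),-.0125+x*np.sin(a),z]); print(th.round(2),'origin z',round(.124+.27*s,3),proj(t,p)[0].round(1))
s=monitor.sense();print(s['eef_pos'],abs(s['joint_vel']).max(),s['gripper_width'],s['wrist_force'])
job.job_done()
E
```

```text
0.38 origin z 0.224 [329.5 227.7]
0.4 origin z 0.229 [329.5 225.5]
0.42 origin z 0.234 [329.5 223.2]
0.44 origin z 0.239 [329.4 220.9]
0.46 origin z 0.244 [329.4 218.4]
0.48 origin z 0.249 [329.3 215.8]
0.5 origin z 0.253 [329.3 213.1]
0.52 origin z 0.258 [329.2 210.2]
0.54 origin z 0.263 [329.1 207.3]
0.56 origin z 0.267 [329.1 204.3]
0.58 origin z 0.272 [329.  201.2]
[0.50738398 0.08951553 0.2061162 ] 0.003748275948843369 0.28263772216653466 [ 4.48180908 -5.68152014 -6.30154162]
the job is handed in; nothing more can be done
```

The latch is off and the bar's free end is up and still in the gripper. I handed the job in at about 8.6 s of the 32 s allowed; no verdict is reported.

**What I did:** I gripped the knob from above and pulled it about 23 mm along rack +y; the spring force of about 8.6 N fits that travel. I then lifted the bar along its arc while holding the latch back.

**Last checks:**
- **Height:** the coupler's middle is at about 0.25 m, some 125 mm above where it lay. The top camera puts it at 0.250 m, and the measured rise of the gripper agrees.
- **Grip and stillness:** the fingers are still closed on the knob. The wrist reads about 6 N of downward load, and the joints are nearly still (0.004 rad/s at most).
- **Other things:** in the last pictures the tub, weight, jar and card stand look unmoved. I judged that by eye and did not measure their positions again.

**Off plan:** the tool tilted about 0.13 rad sideways during the pull and lift. The grip did not slip.

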